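# Tip one bay of the fixings tray into the dish

## Task

Lift the divided tray by its post and tip it on one corner over the round steel dish, so that only the bay with the two hex nuts empties, through its corner gap, and both nuts end up in the dish. Then set the tray back down level on the middle of its round white mat, with the square jaw, the washer and the key bar still in it. Keep the gripper off the small parts, do not drop the tray, and leave the dish and the other things on the bench where they are.

Things in the scene. Friction and masses are not known exactly. Their poses are not given: they have to be found in the camera images.
- tray: loose black tray 106 x 106 mm, 0.16 to 0.26 kg, starting level on the mat. Floor 3 mm, walls and dividers 22 mm high from the underside. A cross of 4 mm dividers along its x and y makes four 48 x 48 mm bays, centred at x, y = +-26 mm. Each bay is open at the tray's outer corner: see tray_gap. Steel parts start to slide on it at about 25 to 37 degrees. Origin: centre of the underside, z up
- tray_post (a point): centre of the top of the tray's square post, its handle, 82 mm above the underside: 14 x 14 mm, faces square to the tray's x and y, may be pinched either way
- tray_gap (a point): the +x +y outer corner of the tray's floor (x, y = 53 mm), as an example of the four like corners: the 3 mm outer wall is missing for 29 mm along both sides from the corner, with no sill; 22 mm of wall remains beside each divider. Tipped towards one corner, that bay empties there, and parts in the other three stay against dividers and walls
- nut1: loose steel hex nut, 16 mm across flats, 8 mm thick, 12 g; origin at the centre of its underside, z along its bore. It lies flat in one of the four bays (which one varies)
- nut2: the second, same hex nut, lying flat about 19 mm beside the first in the same bay; no other bay holds two parts
- jaw: loose steel clamp jaw, a plain square block 22 x 22 x 10 mm, 38 g, alone in another bay; origin at the centre of its underside
- washer: loose steel washer, 26 mm outside, 13 mm hole, 5 mm thick, 16 g, alone in another bay; origin at the centre of its underside
- key: loose steel key bar, 28 x 8 x 8 mm, 14 g, alone in another bay, long along its x; origin at the centre of its underside
- dish: round open steel dish, 124 mm outside diameter, 28 mm high, wall and floor 3 mm, 0.35 kg, loose on the bench on the other side from the mat (left or right varies); origin at the centre of its underside
- mat: round white plastic mat, 170 mm diameter, 6 mm thick, fixed to the bench; origin at the centre of its underside, its top 6 mm above it
- driver: bystander: screwdriver about 170 mm long, black handle, lying on the bench between mat and dish, roughly along x; leave alone
- tweezers: bystander: steel tweezers 120 mm long, 9 mm high, lying on the bench beyond the task's things; leave alone
- solvent: bystander: amber bottle, 60 mm diameter, 150 mm high, standing on the right; leave alone
- jar: bystander: small glass jar, 50 mm diameter, 50 mm high, standing beyond the task's things; leave alone
- beaker: bystander: glass beaker, 70 mm diameter, 80 mm high, standing on the left; leave alone
Not all that is in view belongs to the job. What is meant by the dish is not red or turquoise, and is the smaller of those in its own colour.

How it is judged:
By the outcome, as a careful person would: the job done as asked, in the order asked, and still so for the second after the job is handed in, with the robot touching nothing.
It also fails if it takes over 54 s, if anything falls off the work surface, if the arm or the gripper's body presses on something with over 40 N, if the wrist force passes 120 N, or if a joint passes its speed limit or range.

## Robot

A 7-joint arm with a two-finger parallel gripper is mounted at the origin on the work surface. World frame = base frame: x ahead of the robot, y to its left, z up, the work surface at z = 0. Lengths are in mm, angles in rad, forces in N, time in s.
With the tool pointing down it reaches from about 400 to 850 mm from the base axis. Payload 10.4 kg.
Tool frame: the origin (TCP) lies at the very end of the fingers, on their centre line; the grasp point (between the pads) lies 19 mm behind it; z points along the fingers, y is the line along which they close (so a half turn about z gives the same grasp; the last joint's range is limited). The gripper opens to 85 mm and grips with 20 to 120 N. Pads are 22 mm wide; open, the fingers measure 114 mm over their backs; the gripper's body (76 mm by 85 mm) begins 54 mm behind the grasp point. The pads swing forward as they close: fully open they stand 13 mm farther back than shut.
Start: joints at [-1.147, 0.332, -0.065, 1.46, 0.022, 1.35, -0.088], TCP at [270.042, 563.674, 231.338] pointing down, gripper open.
Joint ranges: [-2.6, 2.6], [-0.5, 2.12], [-1.47, 1.34], [0.16, 2.42], [-1.27, 4.41], [0.06, 2.06], [-2.6, 2.6]. Speed limits (rad/s): [2.22, 2.22, 2.79, 2.79, 3.14, 3.14, 3.14].

## Interface

Orientations are given as a rotation vector (axis times angle).
In Python, from bench import bot, vision gives the robot as it stands.
- The arm moves only by the shell command python3 -m inch 'ROWS' [OPENING] [FORCE]. ROWS is JSON, a list of rows, each an object with "offset": the shift along the world's x, y, z in cm, a list of three; "twist": the turn, a rotation vector about the world's x, y, z in degrees, a list of three. In form: [{"offset": [dx, dy, dz], "twist": [ax, ay, az]}, ...]. A call has 1 to 5 rows; each row shifts and turns the commanded pose from where the row before left it; what a row does not reach is not made up. A row lasts 1/12 s, in which the tool goes at most 41.7 mm and 7.16 degrees, less where a joint would pass 70% of its speed; a pose out of reach is approached as far as the arm can. A call with a gripper value outside its range is refused whole. OPENING is the finger opening in cm, from 0 to 8.54, set as the call begins (- or left out, the last holds). The fingers move at their own pace and stop on an object; FORCE is the grip in N (left out, the last holds). Time passes only in rows, so rows that do not move let the fingers close. It gives the time, the measured TCP pose, the force, the opening and the grip force at its end, in the units of the state.
- bot.sense(): the state, without advancing time (a new reading comes with each control period).
- vision.get_image(name): name is "side" or "top"; returns a dict with "frame" (480x640x3 uint8, red, green, blue), "range_z" (480x640 float32, mm along the optical axis (not along the pixel's ray), 0 where there is no reading), "camera_matrix" (3x3 intrinsics, pixels), "k1" (the pictures are not rectified: a ray, as slopes to the right and down, at radius r is drawn at 1 + k1 r^2 times it, then the intrinsics apply), "R" (3x3) and "t" (3): a world point X has camera coordinates R X + t. Camera axes: x right, y down, z forward; pixel columns grow to the right and rows downward; lengths in mm; the calibration is good to about 2 mm. A picture is of the moment at which its call begins.
- bot.hand_in(): hands the job in; it is judged then, once.
The state is a dict: "time": time; "joints": joint angles; "dq": joint speeds; "joint_torque": joint torques, N m; "tcp_pos": TCP position; "orientation": TCP orientation; "ft_force": force on the tool from outside, world axes, zero at the start; "torque": the same for the moment, N m; "gripper_width": finger opening in mm; "grip_force": force on a finger pad.
Only numpy, scipy, OpenCV 4.12 (cv2) and the standard library are available. Lean on these libraries where they do the work, as an engineer would, in place of code of your own. Each camera call takes 0.05 s, during which the arm holds its last target. There are 200 camera calls.

## Working session

There is one attempt and no reset: what is moved stays moved. The work goes in short steps, Python scripts to look and compute and a shell command to move; the robot and the scene stay as the last step left them, time stands still between calls to the robot, and variables do not carry over. Pictures are saved under pics/ and viewed, at most 10 in all, crops included, and the job is handed in when it is done.

```bash
ls; mkdir -p pics; python3 - <<'E'
from bench import bot, vision
import cv2,numpy as np
print(bot.sense())
for n in("top","side"):
    d=vision.get_image(n); cv2.imwrite(f"pics/{n}0.png",d["frame"][:,:,::-1]); np.savez(f"{n}0.npz",**d)
    print(n,d["camera_matrix"],d["k1"],d["R"],d["t"])
E
```

```text
pics
{'time': 0.0, 'joints': array([-1.14658666,  0.33286054, -0.06470968,  1.46094907,  0.02160341,
        1.34989364, -0.08850394]), 'dq': array([-4.23060198e-04, -1.17752599e-03, -4.97159765e-04, -1.11242814e-03,
        4.79732717e-05,  5.35984578e-04, -7.38825712e-04]), 'joint_torque': array([-3.87831396e-04, -6.25460243e+01,  4.87553969e-02, -3.91580164e+01,
        1.61679491e-02,  1.03351712e-02, -1.35237536e-05]), 'tcp_pos': array([269.89445254, 563.3034401 , 230.5193339 ]), 'orientation': array([-6.95926629e-01, -3.06328655e+00,  2.18775827e-03]), 'ft_force': array([ 0.02149324, -0.92915534,  0.63179225]), 'torque': array([0.06345837, 0.02708842, 0.03978762]), 'grip_force': 0.0, 'gripper_width': 85.64734332735466}
top [[486.31307142   0.         313.90345366]
 [  0.         486.31307142 246.97854395]
 [  0.           0.           1.        ]] 0.0019887278753481807 [[-2.17114399e-03 -9.99674417e-01  2.54233557e-02]
 [-9.96806776e-01  1.34166280e-04 -7.98513173e-02]
 [ 7.98219081e-02 -2.55155419e-02 -9.96482524e-01]] [ -18.86959608  467.8242838  1174.34588432]
side [[503.46193516   0.         312.59132825]
 [  0.         503.46193516 239.76360703]
 [  0.           0.           1.        ]] -0.002662256428671731 [[-0.9295555  -0.36867786 -0.00179238]
 [-0.28815374  0.72954382 -0.62026868]
 [ 0.22998695 -0.57605768 -0.78438737]] [ 442.78479327  192.95152179 1027.31238437]
```

View pics/top0.png

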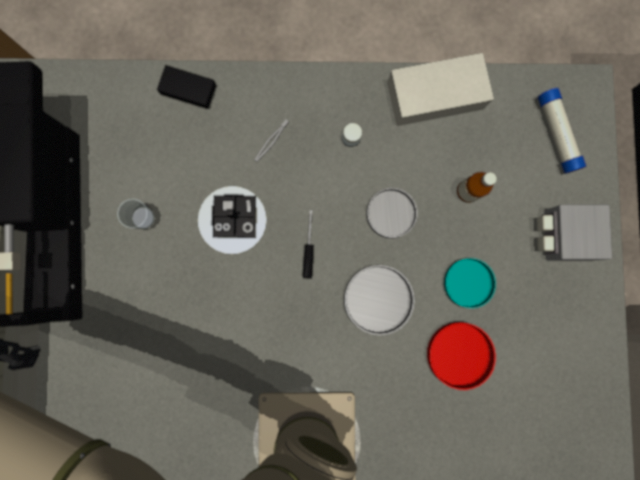

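View pics/side0.png

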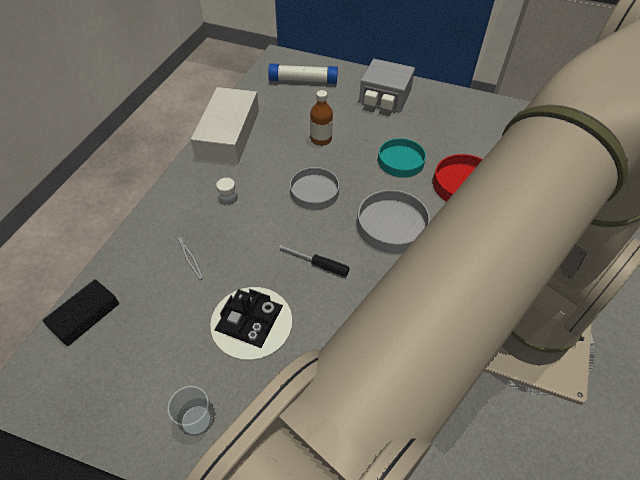

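Top view: dish candidates are the small steel one (391,213), the large steel one (379,299), turquoise (469,282) and red (461,355). By the description it is the small steel one. The tray is at (234,216) on the mat at (232,219), and the nuts are in its lower-left bay at (222,227). In the side view the dish is at (314,187) and the tray at (250,317).

```bash
cat > h.py <<'E'
import numpy as np,cv2
from bench import bot,vision
def load(n): return dict(np.load(n+"0.npz"))
def ray(d,uv):
    K=d["camera_matrix"];uv=np.atleast_2d(np.asarray(uv,float))
    p=(uv-K[:2,2])/[K[0,0],K[1,1]]; q=p.copy()
    for _ in range(5): q=p/(1+float(d["k1"])*(q**2).sum(1,keepdims=True))
    c=-d["R"].T@d["t"]; return c,np.c_[q,np.ones(len(q))]@d["R"]
def plane(d,uv,z):
    c,r=ray(d,uv); return c+r*((z-c[2])/r[:,2])[:,None]
def proj(d,X):
    X=np.atleast_2d(X)@d["R"].T+d["t"];q=X[:,:2]/X[:,2:];q=q*(1+float(d["k1"])*(q**2).sum(1,keepdims=True))
    return q*[d["camera_matrix"][0,0],d["camera_matrix"][1,1]]+d["camera_matrix"][:2,2]
E
python3 - <<'E'
from h import *
t,s=load("top"),load("side")
f=t["frame"];g=f.max(2)
# mat
def near(m,c,r):
    yy,xx=np.mgrid[:480,:640]; return (m&((xx-c[0])**2+(yy-c[1])**2<r*r)).astype(np.uint8)
m=near(f.min(2)>170,(232,219),45); c=max(cv2.findContours(m,0,2)[0],key=cv2.contourArea)
hull=cv2.convexHull(c)[:,0]; w=plane(t,hull,6)[:,:2].astype(np.float32)
print("mat",cv2.minEnclosingCircle(w), cv2.fitEllipse(w))
k=near(g<60,(234,216),32); k=cv2.morphologyEx(k,cv2.MORPH_CLOSE,np.ones((5,5)))
c=max(cv2.findContours(k,0,2)[0],key=cv2.contourArea)
for z in(9,28):print("tray",z,cv2.minAreaRect(plane(t,c[:,0],z)[:,:2].astype(np.float32)))
# dish: rim by depth
Z=t["range_z"]; v,u=np.mgrid[:480,:640]; uv=np.c_[u.ravel(),v.ravel()]
cc,r=ray(t,uv); P=(cc+r*Z.ravel()[:,None]).reshape(480,640,3)
m=near((P[:,:,2]>15)&(P[:,:,2]<40),(391,213),34); w=P[m>0][:,:2].astype(np.float32)
print("dish",cv2.minEnclosingCircle(cv2.convexHull(w)),np.median(P[m>0][:,2]))
# dish by pixel (bright outline)
c=np.argwhere(near((P[:,:,2]>70)&(P[:,:,2]<110),(234,210),35))[:,::-1]
print("post px",c.mean(0) if len(c) else 0,len(c), plane(t,c,88).mean(0) if len(c) else 0, np.median(P[c[:,1],c[:,0]],0) if len(c) else 0)
a=cv2.resize(f[175:260,190:275],(400,400),interpolation=cv2.INTER_CUBIC)
b=cv2.resize(f[175:260,350:435],(400,400),interpolation=cv2.INTER_CUBIC)
e=cv2.resize(s["frame"][280:365,205:300],(447,400),interpolation=cv2.INTER_CUBIC)
cv2.imwrite("pics/crop0.png",cv2.resize(np.hstack([a,e]),(800,378))[:,:,::-1])
E
```

```text
mat ((537.294189453125, 184.09410095214844), 83.49756622314453) ((537.255615234375, 184.12664794921875), (166.29856872558594, 166.6468963623047), 37.80000305175781)
tray 9 ((545.7235717773438, 179.37026977539062), (99.93124389648438, 101.47144317626953), 0.15122291445732117)
tray 28 ((542.9794921875, 176.702880859375), (98.3478012084961, 99.86346435546875), 0.1513441503047943)
dish ((554.3203125, -210.72386169433594), 62.52926254272461) 26.60944049267073
post px [229. 211.] 47 [545.83897514 178.75161602  88.        ] [545.7316635  178.62243914  87.60964346]
```

View pics/crop0.png

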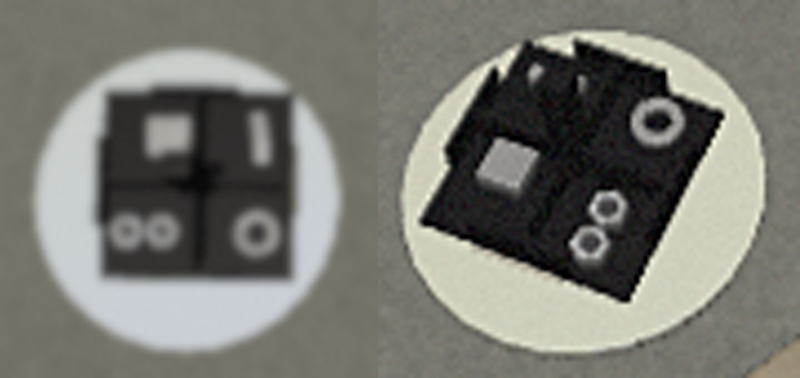

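The crop confirms it: the tray is square to the world axes (yaw about 0), and the post is at (546,179) with its top at z≈88. The nuts are in the −x+y bay (bottom left), jaw +x+y, key +x−y, washer −x−y. The small steel dish is at (554,−211) with a measured radius of 62.5, so 125 mm against the 124 given. Next is the approach, turning the pinch line onto world x.

```bash

python3 -m inch '[{"offset":[1.84,-2.56,-0.6],"twist":[0,0,-4.3]},{"offset":[1.84,-2.56,-0.6],"twist":[0,0,-4.3]},{"offset":[1.84,-2.56,-0.6],"twist":[0,0,-4.3]},{"offset":[1.84,-2.56,-0.6],"twist":[0,0,-4.3]},{"offset":[1.84,-2.56,-0.6],"twist":[0,0,-4.3]}]' 8.5 110
python3 -m inch '[{"offset":[1.84,-2.56,-0.6],"twist":[0,0,-4.3]},{"offset":[1.84,-2.56,-0.6],"twist":[0,0,-4.3]},{"offset":[1.84,-2.56,-0.6],"twist":[0,0,-4.3]},{"offset":[1.84,-2.56,-0.6],"twist":[0,0,-4.3]},{"offset":[1.84,-2.56,-0.6],"twist":[0,0,-4.3]}]'
python3 -m inch '[{"offset":[1.84,-2.56,-0.6],"twist":[0,0,-4.3]},{"offset":[1.84,-2.56,-0.6],"twist":[0,0,-4.3]},{"offset":[1.84,-2.56,-0.6],"twist":[0,0,-4.3]},{"offset":[1.84,-2.56,-0.6],"twist":[0,0,-4.3]},{"offset":[1.84,-2.56,-0.6],"twist":[0,0,-4.3]}]'
python3 -m inch '[{"offset":[0,0,0],"twist":[0,0,0]},{"offset":[0,0,0],"twist":[0,0,0]}]'
python3 - <<'E'
from h import *
from scipy.spatial.transform import Rotation as R
s=bot.sense();print(s["time"],s["tcp_pos"],s["joints"]);print(R.from_rotvec(s["orientation"]).as_matrix().round(3))
t=load("top");print("bottle",plane(t,[[463,190]],20),plane(t,[[490,178]],150))
E
```

```text
time: 0.52
tcp_pos: [362.6, 434.2, 200.8]
orientation: [-1.26, -2.878, 0.001]
ft_force: [0.8, 0.2, 0.4]
gripper_width: 84.8
grip_force: 0.0
time: 0.93
tcp_pos: [454.6, 306.2, 170.9]
orientation: [-1.775, -2.592, 0.0]
ft_force: [0.9, 0.7, -1.0]
gripper_width: 85.0
grip_force: 0.0
time: 1.35
tcp_pos: [546.5, 178.2, 140.8]
orientation: [-2.227, -2.216, 0.0]
ft_force: [0.4, -0.0, -0.7]
gripper_width: 85.5
grip_force: 0.0
time: 1.52
tcp_pos: [546.5, 177.4, 140.6]
orientation: [2.227, 2.215, -0.003]
ft_force: [-0.2, 1.0, 0.4]
gripper_width: 84.7
grip_force: 0.0
1.5167 [546.48237043 177.40751307 140.58407673] [-0.67310878  0.29422804  0.33134001  1.72777267 -0.10301513  1.13813051
 -0.31706155]
[[ 0.005  1.    -0.001]
 [ 1.    -0.005 -0.001]
 [-0.001 -0.001 -1.   ]]
bottle [[ 610.22715706 -391.65866649   20.        ]] [[ 611.46900095 -408.96340816  150.        ]]
```

```bash

python3 -m inch '[{"offset":[0,0.03,-1.8],"twist":[0,0,0]},{"offset":[0,0.03,-1.8],"twist":[0,0,0]},{"offset":[0,0.03,-1.8],"twist":[0,0,0]},{"offset":[0,0.03,-1.8],"twist":[0,0,0]},{"offset":[0,0,-1.8],"twist":[0,0,0]}]'
python3 -m inch '[{"offset":[0,0,0],"twist":[0,0,0]},{"offset":[0,0,0],"twist":[0,0,0]},{"offset":[0,0,0],"twist":[0,0,0]},{"offset":[0,0,0],"twist":[0,0,0]},{"offset":[0,0,0],"twist":[0,0,0]}]' 0 110
python3 -m inch '[{"offset":[0,0,0],"twist":[0,0,0]},{"offset":[0,0,0],"twist":[0,0,0]},{"offset":[0,0,0],"twist":[0,0,0]},{"offset":[0,0,0],"twist":[0,0,0]},{"offset":[0,0,0],"twist":[0,0,0]}]'
```

```text
time: 1.93
tcp_pos: [545.2, 182.5, 50.5]
orientation: [-2.22, -2.222, -0.001]
ft_force: [0.6, 0.3, -0.3]
gripper_width: 84.8
grip_force: 0.0
time: 2.35
tcp_pos: [546.6, 181.4, 52.6]
orientation: [2.223, 2.22, 0.003]
ft_force: [0.2, 0.0, -0.1]
gripper_width: 25.1
grip_force: 0.0
time: 2.77
tcp_pos: [546.5, 181.2, 52.5]
orientation: [2.223, 2.22, 0.002]
ft_force: [-2.1, 0.8, 7.2]
gripper_width: 12.3
grip_force: 107.2
```

```bash

python3 -m inch '[{"offset":[0,0,0.3],"twist":[0,0,0]},{"offset":[0,0,0.6],"twist":[0,0,0]},{"offset":[0,0,1],"twist":[0,0,0]},{"offset":[0,0,1.2],"twist":[0,0,0]},{"offset":[0,0,1.5],"twist":[0,0,0]}]'
python3 -m inch '[{"offset":[0,0,1.5],"twist":[0,0,0]},{"offset":[0,0,1.2],"twist":[0,0,0]},{"offset":[0,0,1],"twist":[0,0,0]},{"offset":[0,0,0.5],"twist":[0,0,0]},{"offset":[0,0,0],"twist":[0,0,0]}]'
python3 - <<'E'
from h import *
s=bot.sense();print(s["tcp_pos"],s["ft_force"],s["torque"],s["gripper_width"])
d=vision.get_image("side");cv2.imwrite("pics/lift.png",d["frame"][180:420,120:440,::-1])
E
```

```text
time: 3.18
tcp_pos: [545.8, 180.7, 98.2]
orientation: [-2.223, -2.219, 0.001]
ft_force: [0.3, -0.9, -2.4]
gripper_width: 12.4
grip_force: 107.1
time: 3.6
tcp_pos: [546.6, 181.1, 140.7]
orientation: [2.223, 2.219, 0.003]
ft_force: [-0.1, -0.7, -2.7]
gripper_width: 12.3
grip_force: 107.2
[546.63219899 181.08210076 140.71703094] [-0.0917133  -0.69912332 -2.74912455] [-0.00801178 -0.04294395  0.01546499] 12.318459460868208
```

View pics/lift.png

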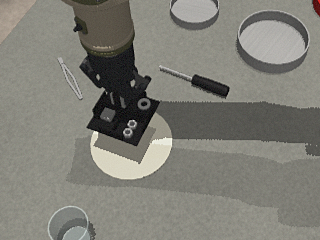

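The lift view shows the tray held level above the mat, at about (125,118) in the crop, with all five parts still in it. Next I carry it over towards the dish.

```bash

python3 -m inch '[{"offset":[0.1,-0.5,0],"twist":[0,0,0]},{"offset":[0.2,-1,0],"twist":[0,0,0]},{"offset":[0.2,-1.5,0],"twist":[0,0,0]},{"offset":[0.3,-2,0],"twist":[0,0,0]},{"offset":[0.3,-2.5,0],"twist":[0,0,0]}]'
python3 -m inch '[{"offset":[0.3,-2.9,0],"twist":[0,0,0]},{"offset":[0.3,-2.9,0],"twist":[0,0,0]},{"offset":[0.3,-2.9,0],"twist":[0,0,0]},{"offset":[0.3,-2.9,0],"twist":[0,0,0]},{"offset":[0.3,-2.9,0],"twist":[0,0,0]}]'
python3 -m inch '[{"offset":[0.3,-2.9,0],"twist":[0,0,0]},{"offset":[0.3,-2.9,0],"twist":[0,0,0]},{"offset":[0.3,-2.9,0],"twist":[0,0,0]},{"offset":[0.3,-2.9,0],"twist":[0,0,0]},{"offset":[0.3,-2.9,0],"twist":[0,0,0]}]'
python3 -m inch '[{"offset":[0.3,-2.5,0],"twist":[0,0,0]},{"offset":[0.3,-2,0],"twist":[0,0,0]},{"offset":[0.3,-1.5,0],"twist":[0,0,0]},{"offset":[0.2,-1,0],"twist":[0,0,0]},{"offset":[0.1,-0.5,0],"twist":[0,0,0]}]'
```

```text
time: 4.07
tcp_pos: [556.8, 105.2, 138.6]
orientation: [-2.221, -2.221, 0.001]
ft_force: [0.7, 0.5, -3.4]
gripper_width: 12.4
grip_force: 107.2
time: 4.48
tcp_pos: [571.4, -41.9, 138.7]
orientation: [-2.224, -2.218, 0.002]
ft_force: [0.5, 0.3, -3.3]
gripper_width: 12.5
grip_force: 107.2
time: 4.9
tcp_pos: [586.2, -186.7, 138.7]
orientation: [-2.224, -2.218, 0.002]
ft_force: [-0.7, -0.0, -3.0]
gripper_width: 12.4
grip_force: 107.2
time: 5.32
tcp_pos: [598.1, -261.5, 138.7]
orientation: [-2.226, -2.217, 0.002]
ft_force: [0.2, -0.4, -2.6]
gripper_width: 12.4
grip_force: 107.3
```

```bash

python3 -m inch '[{"offset":[0,0,0],"twist":[-1,-1,0]},{"offset":[0,0,0],"twist":[-2.1,-2.1,0]},{"offset":[0,0,0],"twist":[-2.1,-2.1,0]},{"offset":[0,0,0],"twist":[-2.1,-2.1,0]},{"offset":[0,0,0],"twist":[-2.1,-2.1,0]}]'
python3 -m inch '[{"offset":[0,0.1,0],"twist":[-2.1,-2.1,0]},{"offset":[0,0.2,0],"twist":[-2.1,-2.1,0]},{"offset":[0,0.2,0],"twist":[-1.1,-1.1,0]},{"offset":[0,0,0],"twist":[0,0,0]}]'
python3 - <<'E'
from h import *
from scipy.spatial.transform import Rotation as R
s=bot.sense();print(s["tcp_pos"],s["joints"]);print(R.from_rotvec(s["orientation"]).as_matrix().round(3))
E
```

```text
time: 5.73
tcp_pos: [598.9, -258.3, 139.1]
orientation: [2.057, 2.056, 0.001]
ft_force: [-0.7, -0.7, -2.7]
gripper_width: 12.3
grip_force: 107.5
time: 6.07
tcp_pos: [598.3, -251.6, 138.4]
orientation: [1.965, 1.967, 0.001]
ft_force: [-0.0, 0.3, -3.3]
gripper_width: 12.3
grip_force: 107.6
[ 598.28749051 -251.64078103  138.37608116] [-0.2952358   0.26517409  0.60291276  1.8579086   0.03827     0.74665072
  0.24427907]
[[ 0.031  0.968  0.251]
 [ 0.968  0.033 -0.249]
 [-0.25   0.251 -0.935]]
```

```bash

python3 -m inch '[{"offset":[-0.3,0.2,-0.1],"twist":[-2.1,-2.1,0]},{"offset":[-0.3,0.2,-0.1],"twist":[-2.1,-2.1,0]},{"offset":[-0.3,0.2,-0.1],"twist":[-2.1,-2.1,0]},{"offset":[-0.3,0.2,-0.1],"twist":[-2.1,-2.1,0]},{"offset":[-0.3,0.2,-0.1],"twist":[-2.1,-2.1,0]}]'
python3 -m inch '[{"offset":[-0.2,0.2,-0.1],"twist":[-2.1,-2.1,0]},{"offset":[-0.2,0.3,-0.1],"twist":[-2.1,-2.1,0]},{"offset":[-0.2,0.2,-0.1],"twist":[-1,-1,0]},{"offset":[0,0,0],"twist":[0,0,0]},{"offset":[0,0,0],"twist":[0,0,0]}]'
python3 - <<'E'
from h import *
from scipy.spatial.transform import Rotation as R
s=bot.sense();print(s["tcp_pos"],s["ft_force"]);print(R.from_rotvec(s["orientation"]).as_matrix().round(3))
a=vision.get_image("side");b=vision.get_image("top")
a=cv2.resize(a["frame"][100:280,230:430],(400,360));b=cv2.resize(b["frame"][130:310,300:500],(400,360))
cv2.imwrite("pics/tip1.png",np.hstack([a,b])[:,:,::-1])
E
```

```text
time: 6.48
tcp_pos: [583.9, -244.1, 134.4]
orientation: [1.783, 1.779, 0.001]
ft_force: [-0.4, -0.7, -2.9]
gripper_width: 12.9
grip_force: 107.7
time: 6.9
tcp_pos: [578.2, -237.2, 131.4]
orientation: [1.695, 1.693, -0.0]
ft_force: [0.6, -0.0, -2.7]
gripper_width: 12.1
grip_force: 107.8
[ 578.16484076 -237.22399687  131.43833938] [ 0.6207236 -0.0483823 -2.7323206]
[[ 0.134  0.867  0.48 ]
 [ 0.867  0.132 -0.481]
 [-0.48   0.48  -0.734]]
```

View pics/tip1.png

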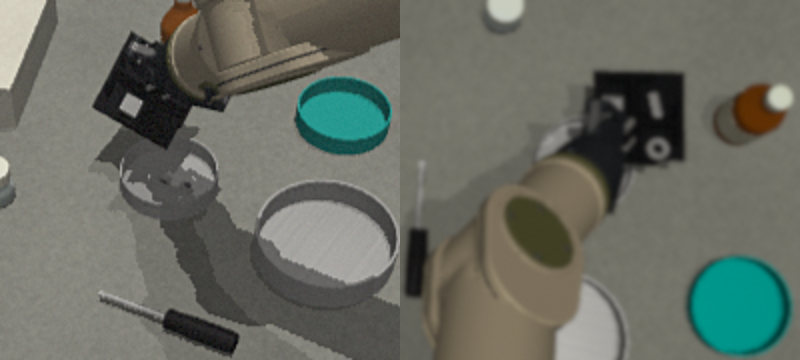

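At 43° tilt the side view shows two small shapes in the dish at about (175,182) in the crop, probably the nuts in shadow. The jaw, key and washer are still in the tray. I'll tip a little further and wait, to be sure the bay is empty.

```bash

python3 -m inch '[{"offset":[-0.3,0.3,0],"twist":[-2,-2,0]},{"offset":[-0.3,0.3,0],"twist":[-2,-2,0]},{"offset":[-0.2,0.2,0],"twist":[-1.5,-1.5,0]},{"offset":[0,0,0],"twist":[0,0,0]},{"offset":[0,0,0],"twist":[0,0,0]}]'
python3 -m inch '[{"offset":[0,0,0],"twist":[0,0,0]},{"offset":[0,0,0],"twist":[0,0,0]},{"offset":[0,0,0],"twist":[0,0,0]},{"offset":[0,0,0],"twist":[0,0,0]}]'
python3 - <<'E'
from h import *
s=bot.sense();print(s["tcp_pos"],s["ft_force"])
d=vision.get_image("side");a=d["frame"][110:230,240:400]
a=cv2.convertScaleAbs(a,alpha=1.8,beta=10)
cv2.imwrite("pics/tip2.png",cv2.resize(a,(800,600),interpolation=cv2.INTER_CUBIC)[:,:,::-1])
E
```

```text
time: 7.42
tcp_pos: [570.3, -229.9, 131.4]
orientation: [1.601, 1.598, -0.001]
ft_force: [0.0, 0.1, -3.0]
gripper_width: 12.1
grip_force: 107.9
time: 7.75
tcp_pos: [570.4, -230.1, 131.7]
orientation: [1.601, 1.596, 0.0]
ft_force: [-0.6, 0.3, -3.0]
gripper_width: 12.7
grip_force: 107.9
[ 570.38838292 -230.08289969  131.7269137 ] [-0.64062401  0.33289656 -3.04445715]
```

View pics/tip2.png

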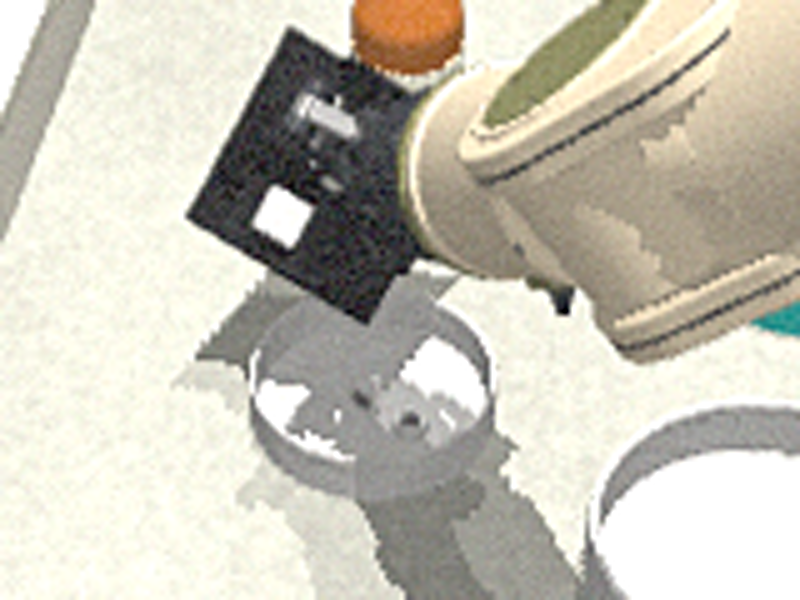

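Both nuts are in the dish, with their bores at about (360,398) and (410,418) in the crop. The tipped bay is empty at the corner (370,320), and the jaw and key are still held. Level the tray and carry it back.

```bash

python3 -m inch '[{"offset":[0,0,0.3],"twist":[1.4,1.4,0]},{"offset":[0,0,0.3],"twist":[2.8,2.8,0]},{"offset":[0,0,0.2],"twist":[2.8,2.8,0]},{"offset":[0,0,0.2],"twist":[2.8,2.8,0]},{"offset":[0,0,0],"twist":[2.8,2.8,0]}]'
python3 -m inch '[{"offset":[0,0,0],"twist":[2.8,2.8,0]},{"offset":[0,0,0],"twist":[2.8,2.8,0]},{"offset":[0,0,0],"twist":[2.8,2.8,0]},{"offset":[0,0,0],"twist":[2.8,2.8,0]},{"offset":[0,0,0],"twist":[2.8,2.8,0]}]'
python3 -m inch '[{"offset":[0,0,0],"twist":[2.8,2.8,0]},{"offset":[0,0,0],"twist":[2.8,2.8,0]},{"offset":[0,0,0],"twist":[2.8,2.8,0]},{"offset":[0,0,0],"twist":[0.6,0.6,0]},{"offset":[0,0,0],"twist":[0,0,0]}]'
python3 - <<'E'
from h import *
from scipy.spatial.transform import Rotation as R
s=bot.sense();print(s["tcp_pos"],s["ft_force"]);M=R.from_rotvec(s["orientation"])
tgt=R.from_matrix([[0,1,0],[1,0,0],[0,0,-1]]);print("twist to go",(tgt*M.inv()).as_rotvec(degrees=True))
E
```

```text
time: 8.22
tcp_pos: [568.9, -231.4, 139.6]
orientation: [1.783, 1.775, -0.009]
ft_force: [-1.2, -1.6, -3.3]
gripper_width: 12.9
grip_force: 107.8
time: 8.63
tcp_pos: [569.0, -231.5, 139.5]
orientation: [2.024, 2.018, -0.011]
ft_force: [-0.7, -0.7, -2.3]
gripper_width: 12.4
grip_force: 107.7
time: 9.05
tcp_pos: [568.8, -233.4, 138.9]
orientation: [2.18, 2.17, -0.018]
ft_force: [0.4, -0.8, -1.9]
gripper_width: 12.6
grip_force: 107.8
[ 568.82321474 -233.37430519  138.87811537] [ 0.38813925 -0.77718829 -1.90096631]
twist to go [3.13319066 2.19048633 0.24528923]
```

```bash

python3 -m inch '[{"offset":[0,0.5,0],"twist":[1,0.7,0.1]},{"offset":[-0.1,1,0],"twist":[1,0.7,0.1]},{"offset":[-0.2,1.5,0],"twist":[1,0.7,0.1]},{"offset":[-0.2,2,0],"twist":[0,0,0]},{"offset":[-0.2,2.5,0],"twist":[0,0,0]}]'
python3 -m inch '[{"offset":[-0.2,2.7,0],"twist":[0,0,0]},{"offset":[-0.2,2.7,0],"twist":[0,0,0]},{"offset":[-0.2,2.7,0],"twist":[0,0,0]},{"offset":[-0.2,2.7,0],"twist":[0,0,0]},{"offset":[-0.2,2.7,0],"twist":[0,0,0]}]'
python3 -m inch '[{"offset":[-0.2,2.7,0],"twist":[0,0,0]},{"offset":[-0.2,2.7,0],"twist":[0,0,0]},{"offset":[-0.2,2.7,0],"twist":[0,0,0]},{"offset":[-0.2,2.7,0],"twist":[0,0,0]},{"offset":[-0.2,2.7,0],"twist":[0,0,0]}]'
python3 -m inch '[{"offset":[-0.1,2.5,0],"twist":[0,0,0]},{"offset":[-0.1,2,0],"twist":[0,0,0]},{"offset":[-0.1,1.5,0],"twist":[0,0,0]},{"offset":[-0.1,1,0],"twist":[0,0,0]},{"offset":[0,0.4,0],"twist":[0,0,0]}]'
python3 -m inch '[{"offset":[0,0,-1],"twist":[0,0,0]},{"offset":[0,0,-1.5],"twist":[0,0,0]},{"offset":[0,0,-1.5],"twist":[0,0,0]},{"offset":[0,0,-1],"twist":[0,0,0]},{"offset":[0,0,0],"twist":[0,0,0]}]'
cat > m.py <<'E'
from h import *
from scipy.spatial.transform import Rotation as R
import sys
z0=float(sys.argv[1])
s=bot.sense();print(s["time"],s["tcp_pos"],s["ft_force"]);M=R.from_rotvec(s["orientation"])
tgt=R.from_matrix([[0,1,0],[1,0,0],[0,0,-1]]);print("twist to go",(tgt*M.inv()).as_rotvec(degrees=True))
d=vision.get_image("side");e=vision.get_image("top")
a=cv2.resize(d["frame"][240:380,170:330],(400,350),interpolation=2);b=cv2.resize(e["frame"][150:290,155:315],(400,350),interpolation=2)
cv2.imwrite("pics/%s.png"%sys.argv[2],np.hstack([a,b])[:,:,::-1])
yy,xx=np.mgrid[:480,:640]
k=((e["frame"].max(2)<60)&((xx-232)**2+(yy-219)**2<33**2)).astype(np.uint8)
k=cv2.morphologyEx(k,cv2.MORPH_CLOSE,np.ones((5,5)));c=max(cv2.findContours(k,0,2)[0],key=cv2.contourArea)
print("tray",cv2.minAreaRect(plane(e,c[:,0],z0+3)[:,:2].astype(np.float32)))
E
python3 m.py 46 back
```

```text
time: 9.47
tcp_pos: [561.2, -156.1, 139.3]
orientation: [2.219, 2.222, 0.002]
ft_force: [0.2, 0.7, -2.6]
gripper_width: 12.4
grip_force: 107.8
time: 9.88
tcp_pos: [550.8, -18.8, 139.4]
orientation: [2.216, 2.225, 0.003]
ft_force: [1.2, -0.4, -3.2]
gripper_width: 12.3
grip_force: 107.8
time: 10.3
tcp_pos: [540.3, 116.0, 139.5]
orientation: [2.216, 2.225, 0.002]
ft_force: [0.3, 0.1, -2.9]
gripper_width: 12.8
grip_force: 107.8
time: 10.72
tcp_pos: [536.4, 189.8, 139.3]
orientation: [2.214, 2.227, 0.002]
ft_force: [-0.4, 0.0, -2.7]
gripper_width: 12.3
grip_force: 107.8
time: 11.13
tcp_pos: [536.3, 185.3, 86.7]
orientation: [2.219, 2.221, -0.005]
ft_force: [-1.3, 0.0, -3.4]
gripper_width: 12.5
grip_force: 107.8
11.1333 [536.26260756 185.27185755  86.68450553] [-1.31898803  0.02848714 -3.37963975]
twist to go [ 0.18228675 -0.06450837 -0.05023599]
tray ((548.5040893554688, 164.38589477539062), (123.66165924072266, 64.70594024658203), 0.46386706829071045)
```

View pics/back.png

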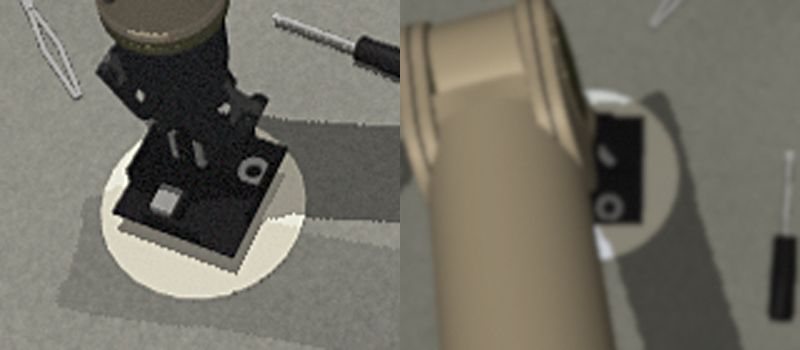

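The tray is level just above the mat with the jaw (165,200), washer (252,170) and key still in place, and the nut bay is empty. Now I lower it.

```bash

python3 -m inch '[{"offset":[0.1,0.05,-0.7],"twist":[0,0,0]},{"offset":[0.1,0.05,-0.9],"twist":[0,0,0]},{"offset":[0,0,-0.8],"twist":[0,0,0]},{"offset":[0,0,-0.5],"twist":[0,0,0]},{"offset":[0,0,-0.2],"twist":[0,0,0]}]'
python3 -m inch '[{"offset":[0,0,-0.1],"twist":[0,0,0]},{"offset":[0,0,-0.1],"twist":[0,0,0]},{"offset":[0,0,0],"twist":[0,0,0]}]'
```

```text
time: 11.65
tcp_pos: [539.0, 187.7, 56.9]
orientation: [2.218, 2.223, -0.001]
ft_force: [0.3, 0.1, -2.5]
gripper_width: 12.5
grip_force: 107.8
time: 11.9
tcp_pos: [539.8, 187.9, 56.3]
orientation: [2.217, 2.222, 0.002]
ft_force: [0.5, -0.1, -2.4]
gripper_width: 12.6
grip_force: 107.8
```

```bash

python3 -m inch '[{"offset":[-0.1,-0.1,-0.1],"twist":[0,0,0]},{"offset":[-0.1,-0.1,-0.1],"twist":[0,0,0]},{"offset":[0,0,0],"twist":[0,0,0]}]'
python3 -m inch '[{"offset":[0,0,-0.1],"twist":[0,0,0]},{"offset":[0,0,0],"twist":[0,0,0]},{"offset":[0,0,0],"twist":[0,0,0]}]'
```

```text
time: 12.15
tcp_pos: [537.5, 185.6, 54.2]
orientation: [2.218, 2.222, 0.001]
ft_force: [0.1, 0.3, -2.6]
gripper_width: 12.6
grip_force: 107.8
time: 12.4
tcp_pos: [537.7, 186.0, 53.2]
orientation: [2.217, 2.222, 0.002]
ft_force: [0.3, 1.3, -2.7]
gripper_width: 12.2
grip_force: 107.8
```

```bash

python3 -m inch '[{"offset":[0,0,-0.07],"twist":[0,0,0]},{"offset":[0,0,0],"twist":[0,0,0]},{"offset":[0,0,0],"twist":[0,0,0]}]'
python3 -m inch '[{"offset":[0,0,-0.05],"twist":[0,0,0]},{"offset":[0,0,0],"twist":[0,0,0]},{"offset":[0,0,0],"twist":[0,0,0]}]'
```

```text
time: 12.65
tcp_pos: [537.8, 186.0, 52.6]
orientation: [2.217, 2.222, 0.002]
ft_force: [1.0, 0.6, -1.9]
gripper_width: 12.2
grip_force: 107.9
time: 12.9
tcp_pos: [537.9, 185.9, 52.5]
orientation: [2.217, 2.222, 0.002]
ft_force: [-1.8, -1.2, 3.8]
gripper_width: 12.1
grip_force: 109.0
```

Force is up to +3.8 N, so the tray is on the mat. Release and retreat straight up.

```bash

python3 -m inch '[{"offset":[0,0,0],"twist":[0,0,0]},{"offset":[0,0,0],"twist":[0,0,0]},{"offset":[0,0,0],"twist":[0,0,0]},{"offset":[0,0,0],"twist":[0,0,0]},{"offset":[0,0,0],"twist":[0,0,0]}]' 7 20
python3 -m inch '[{"offset":[0,0,0],"twist":[0,0,0]},{"offset":[0,0,1.5],"twist":[0,0,0]},{"offset":[0,0,2.5],"twist":[0,0,0]},{"offset":[0,0,3],"twist":[0,0,0]},{"offset":[0,0,3],"twist":[0,0,0]}]'
python3 -m inch '[{"offset":[0,0,3],"twist":[0,0,0]},{"offset":[0,0,3],"twist":[0,0,0]},{"offset":[-2,0,3],"twist":[0,0,0]},{"offset":[-3,0,1],"twist":[0,0,0]},{"offset":[-3,0,0],"twist":[0,0,0]}]'
python3 -m inch '[{"offset":[-3,2,0],"twist":[0,0,0]},{"offset":[-2,3,0],"twist":[0,0,0]},{"offset":[-1,3,0],"twist":[0,0,0]},{"offset":[0,3,0],"twist":[0,0,0]},{"offset":[0,3,0],"twist":[0,0,0]}]'
python3 -m inch '[{"offset":[0,3,0],"twist":[0,0,0]},{"offset":[0,3,0],"twist":[0,0,0]},{"offset":[0,2,0],"twist":[0,0,0]},{"offset":[0,1,0],"twist":[0,0,0]},{"offset":[0,0,0],"twist":[0,0,0]}]'
python3 m.py 6 end
python3 - <<'E'
from h import *
d=vision.get_image("top");cv2.imwrite("pics/endtop.png",d["frame"][100:340,180:500,::-1].repeat(2,0).repeat(2,1))
E
```

```text
time: 13.32
tcp_pos: [537.7, 186.0, 52.0]
orientation: [2.217, 2.222, 0.002]
ft_force: [0.4, -0.4, 0.1]
gripper_width: 69.7
grip_force: 0.0
time: 13.73
tcp_pos: [537.3, 185.6, 152.9]
orientation: [2.218, 2.222, -0.0]
ft_force: [0.8, 1.1, 0.2]
gripper_width: 70.1
grip_force: 0.0
time: 14.15
tcp_pos: [458.4, 185.9, 254.8]
orientation: [2.218, 2.22, 0.009]
ft_force: [-1.3, 0.6, 0.1]
gripper_width: 70.3
grip_force: 0.0
time: 14.57
tcp_pos: [396.8, 327.5, 252.5]
orientation: [2.217, 2.224, 0.003]
ft_force: [1.4, -0.2, 0.5]
gripper_width: 69.6
grip_force: 0.0
time: 14.98
tcp_pos: [396.9, 417.5, 251.4]
orientation: [2.214, 2.225, 0.0]
ft_force: [0.4, -0.9, 0.7]
gripper_width: 69.8
grip_force: 0.0
14.9833 [396.93925764 417.53930051 251.36068826] [ 0.41264333 -0.93181277  0.73508816]
twist to go [ 0.09633229  0.10861855 -0.26755239]
tray ((538.3424072265625, 184.2073516845703), (99.85569763183594, 101.1989517211914), 0.45471763610839844)
```

View pics/endtop.png

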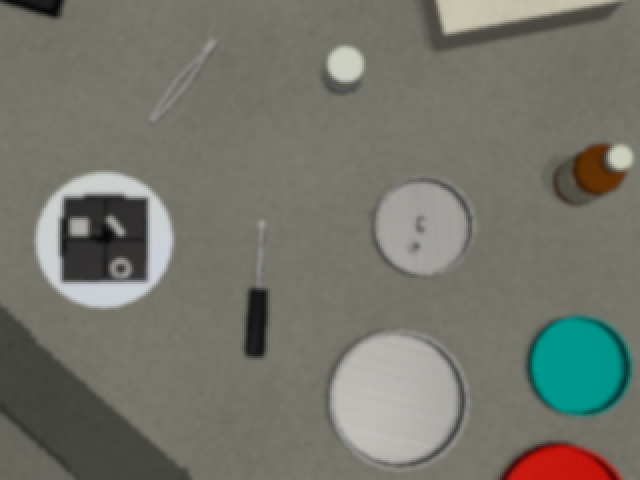

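View pics/end.png

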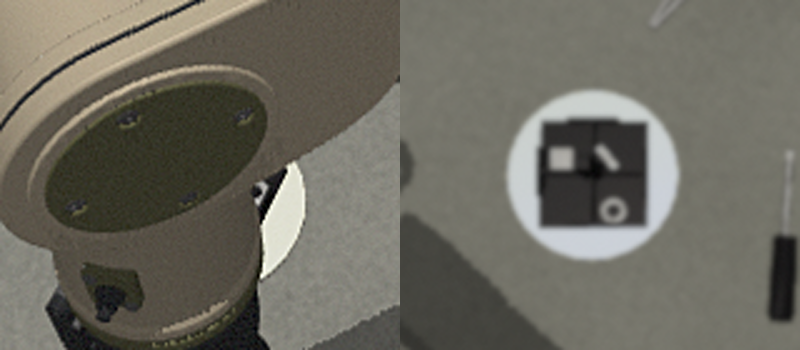

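The final views show the tray centred on the mat to about 1 mm, with the jaw, key and washer in it. Both nuts are in the dish, near (420,225) and (413,246), and everything else is where it was.

```bash
python3 -c "
from bench import bot
print(bot.hand_in())"
```

```text
the job is handed in; nothing more can be done
None
```

I handed the job in at about 15 s on the robot's clock: both nuts are in the small steel dish, and the tray is back level within about 1 mm of the mat's centre with the jaw, washer and key still in it.

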